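# Roll the stone cylinder onto the marking line

## Robot

A 7-joint arm with a two-finger parallel gripper is mounted at the origin on the work surface. World frame = base frame: x ahead of the robot, y to its left, z up, the work surface at z = 0. Lengths are in m, angles in degrees, forces in N, time in s.
With the tool pointing down it reaches from about 0.4 to 0.875 m from the base axis. Payload 4.4 kg.
Tool frame: the origin (TCP) lies midway between the tips of the shut fingers; the grasp point (between the pads) lies 19 mm behind it (env.grip_depth is the distance from the TCP to the grasp point, in m); z points along the fingers, y is the direction in which the jaws open and shut (so a half turn about z gives the same grasp; the last joint's range is limited). The gripper opens to 85 mm and grips with 20 to 120 N. Pads are 22 mm wide; open, the fingers measure 114 mm over their backs; the gripper's body (76 mm by 85 mm) begins 54 mm behind the grasp point. The pads swing forward as they close: fully open they stand 13 mm farther back than shut.
Start: joints at [-72.754, 36.005, 2.206, 86.941, -1.547, 57.084, -1.146], TCP at [0.233, 0.607, 0.231] pointing down, gripper open.
Joint ranges: [-175.42, 175.42], [-21.48, 121.26], [-71.46, 75.88], [10.55, 141.38], [-63.04, 243.04], [13.31, 113.54], [-168.57, 168.57]. Speed limits (degrees/s): [147.25, 147.25, 180, 180, 180, 180, 180].

## Interface

Orientations are given as a 3x3 rotation matrix whose columns are the frame's x, y, z axes.
In Python, from plant import env, cams gives the robot as it stands. The module is installed in compiled form; this text tells all that it offers.
- The arm moves only by the shell command python3 -m pendant 'ROWS'. ROWS is JSON, a list of rows, each a list of 3 entries, a list of its own where there are three numbers: the shift along the tool's x, y, z in mm, then the turn about the tool's z in degrees, then the opening, from 0 (shut) to 1 (fully open). In form: [[[dx, dy, dz], yaw, grip], ...]. A call has 1 to 8 rows; each row shifts and turns the pose as measured when the row begins, along the tool's axes as they then stand; what a row does not reach is not made up. A row lasts 1/12 s, in which the tool goes at most 41.7 mm and 7.16 degrees, less where a joint would pass 70% of its speed; a pose out of reach is approached as far as the arm can. A call is refused whole if a number of a shift passes 41.7 or a number of a turn 7.16, either way. A call with a gripper value outside its range is refused whole. The fingers move at their own pace and stop on an object; the grip force is fixed at half the most. Time passes only in rows, so rows that do not move let the fingers close. It gives the time, the measured TCP pose, the force and the opening at its end, in the units of the state.
- env.get_obs(): the state, without advancing time (a new reading comes with each control period).
- cams.snapshot(name): name is "side" or "top"; returns the picture (384x512x3 uint8, blue, green, red); there is no depth.
- cams.camera_params(name): a dict with "mtx" (3x3 intrinsics, pixels), "k1" (the pictures are not rectified: a ray, as slopes to the right and down, at radius r is drawn at 1 + k1 r^2 times it, then the intrinsics apply), "world_to_cam" (4x4, takes a point from world to camera coordinates). Camera axes: x right, y up, looking along -z (the intrinsics and any distortion apply to the point x, -y, -z); pixel columns grow to the right and rows downward; lengths in m; the calibration is good to about 2 mm. A picture is of the moment at which its call begins. camera_params takes no time and is no camera call.
- env.sign_off(): hands the job in, once; it reports no verdict.
The state is a dict: "t": time; "joint_positions": joint angles; "qd": joint speeds; "effort": joint torques, N m; "tool_pos": TCP position; "ee_rot": TCP orientation; "contact_force": force on the tool from outside, world axes, zero at the start; "wrist_torque": the same for the moment, N m; "finger_gap": opening from 0.0 (shut) to 1.0 (fully open).
Only numpy, scipy, OpenCV 4.12 (cv2) and the standard library are available. Lean on these libraries where they do the work, as an engineer would, in place of code of your own. Each camera call takes 0.05 s, during which the arm holds its last target. There are 200 camera calls.

## Task

Roll the black stone cylinder across the green board by pushing it sideways with the fingertips (a light push across its top works well, in several strokes if need be), until it comes to rest centred along the yellow line, ready for marking. Let it roll, do not drag it or lift it off the board, and leave the white cylinder and everything else where they are.

Things in the scene. Friction and masses are not known exactly. Their poses are not given: they have to be found in the camera images.
- black_cyl_center (a point): centre of the black stone cylinder with thin off-white rings: 48 mm diameter, 120 mm long, 0.35-0.7 kg, along the yellow line (within 3 degrees), 70-90 mm to its near or far side. y axis along the cylinder; x, z turn as it rolls (z up at start). Under a light tip drawn over its top it rolls half the tip's travel. Pushed low from behind it runs up to 10 mm ahead; a tip driven at its upper flank climbs onto it
- white_cyl_center (a point): centre of the off-white cylinder with brown rings, same size, lying on the other side of the yellow line; to be left alone. y axis along the cylinder
- line (a point): middle of the yellow line, on the board's top face, 20 mm above the table. The line is 14 mm wide (point's x) and 270 mm long (point's y), flat paint in the middle of a fixed, level, green board, 288 mm (x) by 416 mm (y). The point's x points away from the robot, give or take the board's yaw of up to 0.25 rad; z up
- goblet: small black stone goblet, 42 mm wide, 75 mm tall, standing on the board near one end; origin under its foot; to be left alone
- offcut: small off-white stone offcut, 50 x 40 x 30 mm, on the board near the other end; origin at the centre of its underside; to be left alone
- mallet: hammer lying on the table to the robot's left of the board, 220 mm long; to be left alone
- chisel: hand chisel lying on the table to the robot's right of the board, 180 mm long; to be left alone
- bowl: off-white stone bowl, 110 mm across, 50 mm high, on the table to the right of the board; origin under its foot; to be left alone
- flask: clear plastic bottle with blue cap, 64 mm across, 160 mm tall, to the left of the board; origin under its base; to be left alone

How it is judged (in metres and radians):
On the way:
1. the black cylinder has rolled: turned by more than about 60 degrees about its own axis (angle between black_cyl_center's own z axis and vertical above 1.05 rad), for 0.05 s.
At the end, for the whole second after the job is handed in: The black cylinder rests on the board with its centre within 7 mm of the middle of the yellow line's width, parallel to the line within 0.1 rad (6 degrees) and within 60 mm of the line's middle lengthwise; the white cylinder is within 10 mm and all other things within 15 mm of where they started (x of black_cyl_center in the frame of line between -0.007 and 0.007 m and y of black_cyl_center in the frame of line between -0.06 and 0.06 m and angle between the y axis of black_cyl_center and the y axis of line, either way round below 0.1 rad and z of black_cyl_center in the frame of line between 0.02 and 0.028 m and linear speed of black_cyl below 0.01 m/s and distance of white_cyl_center from where it was at the start of the episode below 0.01 m and distance of each of goblet, offcut, mallet, chisel, bowl, flask from where it was at the start of the episode below 0.015 m); the robot touches nothing.
It fails at once if the black cylinder is lifted (more than 8 mm off the board) or falls off it (z of black_cyl_center in the frame of line above 0.032 m or z of black_cyl_center in the frame of line below 0.014 m).
It fails at once if the white cylinder is moved by more than 10 mm (distance of white_cyl_center from where it was at the start of the episode above 0.01 m).
It fails at once if another thing is moved by more than 15 mm (distance of any of goblet, offcut, mallet, chisel, bowl, flask from where it was at the start of the episode above 0.015 m).
It also fails if it takes over 48 s, if anything falls off the work surface, if the arm or the gripper's body presses on something with over 40 N, if the wrist force passes 120 N, or if a joint passes its speed limit or range.

## Working session

There is one attempt and no reset: what is moved stays moved. The work goes in short steps, Python scripts to look and compute and a shell command to move; the robot and the scene stay as the last step left them, time stands still between calls to the robot, and variables do not carry over. Pictures are saved under pics/ and viewed, about 8 in all and at most 12, crops included, and the job is handed in when it is done.

```bash
mkdir -p pics
cat > h.py <<'E'
import numpy as np, cv2
from plant import env, cams
def ray(name,uv):
    p=cams.camera_params(name);M=np.array(p["mtx"]);T=np.array(p["world_to_cam"]);k=p["k1"]
    d=np.linalg.solve(M,[uv[0],uv[1],1.])[:2]; s=d.copy()
    for _ in range(30): s=d/(1+k*(s@s))
    R=T[:3,:3]; return -R.T@T[:3,3], R.T@np.array([s[0],-s[1],-1.])
def at(name,uv,z):
    c,d=ray(name,uv); return c+d*(z-c[2])/d[2]
def proj(name,P):
    p=cams.camera_params(name);T=np.array(p["world_to_cam"]);q=T[:3,:3]@np.array(P)+T[:3,3]
    s=np.array([q[0],-q[1]])/-q[2]; s=s*(1+p["k1"]*(s@s)); return (np.array(p["mtx"])@[*s,1])[:2]
E
python3 - <<'E'
from h import *
for n in("top","side"):
    im=cams.snapshot(n); cv2.imwrite(f"pics/{n}0.png",im)
    p=cams.camera_params(n);c,d=ray(n,(256,192));print(n,c.round(3),d.round(3),p["k1"])
cv2.imwrite("pics/t0b.png",cv2.resize(cv2.imread("pics/top0.png"),(800,600),interpolation=cv2.INTER_CUBIC))
o=env.get_obs();print(o["tool_pos"],np.round(o["ee_rot"],3),o["t"],env.grip_depth)
E
```

```text
top [0.402 0.024 1.33 ] [ 0.096  0.013 -0.995] -0.07082347136047251
side [-0.082 -0.561  0.84 ] [ 0.497  0.506 -0.705] 0.015417315447918044
[0.23288402 0.60624519 0.23046629] [[-0.933  0.359 -0.001]
 [ 0.359  0.933 -0.002]
 [-0.    -0.002 -1.   ]] 0.1 0.0187
```

View pics/t0b.png

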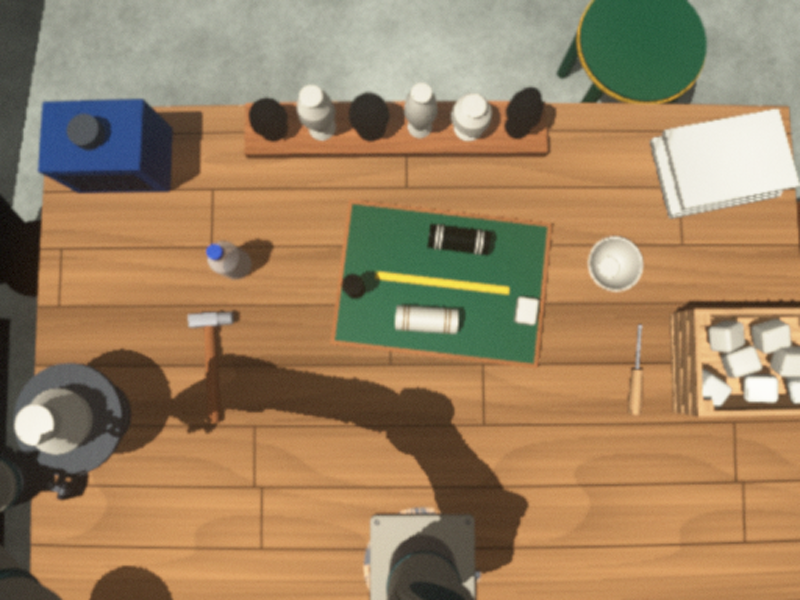

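View pics/side0.png

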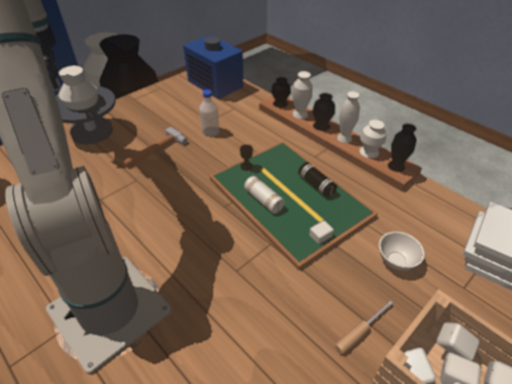

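The top view shows the black cylinder on the line's far side at about (460,240), the yellow line from (378,275) to (510,291), and the white cylinder on the near side at (427,320). I'll enlarge the board.

Run:
```python
from h import *
im=cv2.imread("pics/top0.png")
cv2.imwrite("pics/t0c.png",cv2.resize(im[130:240,210:360],None,fx=5,fy=5,interpolation=cv2.INTER_CUBIC))
hsv=cv2.cvtColor(im,cv2.COLOR_BGR2HSV)
m=cv2.inRange(hsv,(20,120,120),(35,255,255));m[:160]=0;m[200:]=0;m[:,:230]=0;m[:,340:]=0
ys,xs=np.nonzero(m);P=np.array([at("top",(x,y),.02)[:2] for x,y in zip(xs,ys)])
c,s,b=cv2.minAreaRect(P.astype(np.float32));print("line",c,s,b,P.mean(0),len(P))
d=np.linalg.svd(P-P.mean(0))[2][0];print(d, "yaw",np.degrees(np.arctan2(-d[0]*np.sign(d[1]),abs(d[1]))))
```

```text
line (0.5636406540870667, -0.04317586123943329) (0.266827255487442, 0.018517177551984787) 82.98023223876953 [ 0.5634345  -0.04384701] 496
[-0.12317012 -0.99238557] yaw -7.075094583499808
```

View pics/t0c.png

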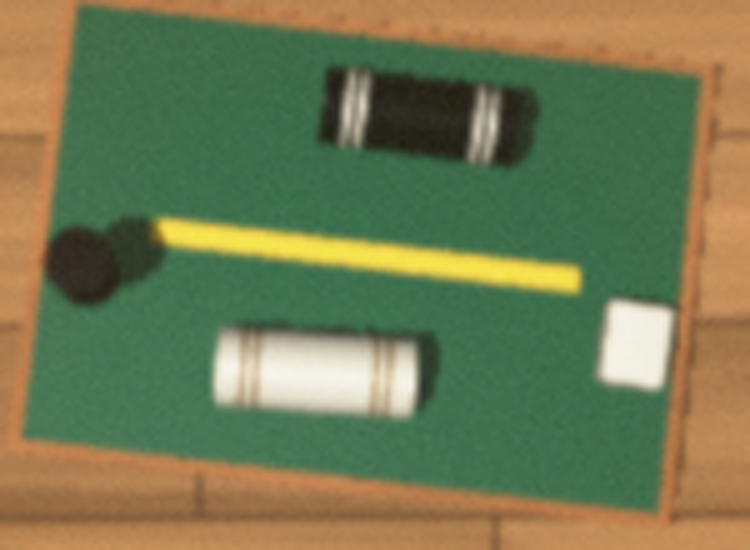

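```bash
cat >> h.py <<'E'
L0=np.array([.5637,-.0434,.02]);ly=np.array([.1232,.9924,0]);lx=np.array([.9924,-.1232,0])
def inline(P): P=np.asarray(P)-L0; return np.array([P@lx,P@ly,P[2]])*1000
E
python3 - <<'E'
from h import *
q=lambda x,y:(210+(x+.5)/5-.5,130+(y+.5)/5-.5)
a=at("top",q(355,109),.044);b=at("top",q(485,124),.044);c=at("top",q(420,116.5),.044)
print("black",c,inline(c),inline(a),inline(b))
print("white",inline(at("top",q(317,371),.044)))
for n,uv,z in(("gob",(84,265),.075),("off",(637,345),.03)): print(n,inline(at("top",q(*uv),z)))
for e in((157,230),(580,280)): print("line end",inline(at("top",q(*e),.02)))
s=.095+0; print("side check: black",proj("side",c),"line",proj("side",L0), [proj("side",L0+k*ly) for k in(-.135,.135)])
o=env.get_obs();t=o["tool_pos"];R=np.array(o["ee_rot"])
print("tool in line",inline(t),"yaw err", np.degrees(np.arctan2(R[:,1]@lx,R[:,1]@ly)))
im=cv2.imread("pics/side0.png")
for P in (c,L0,L0-.135*ly,L0+.135*ly): cv2.circle(im,tuple(int(round(v*8)) for v in proj("side",P)),8,(0,0,255),-1,shift=3)
cv2.imwrite("pics/s0c.png",cv2.resize(im[130:270,200:390],None,fx=4,fy=4,interpolation=cv2.INTER_CUBIC))
E
```

```text
black [ 0.64697159 -0.07563389  0.044     ] [ 86.60994352 -21.72985043  24.        ] [86.51997479 18.82187812 24.        ] [ 86.72004334 -62.28962098  24.        ]
white [-77.90160018  23.47203625  24.        ]
gob [-33.17848626 170.41119951  55.        ]
off [ -37.48266674 -172.43783762   10.        ]
line end [1.02997963e-01 1.33017013e+02 1.73472348e-14]
line end [ 1.18275544e-02 -1.34294533e+02  1.73472348e-14]
side check: black [316.7643283  179.05444347] line [289.3167177  192.97887919] [array([321.28704682, 220.77395342]), array([261.33144651, 168.6436109 ])]
tool in line [-408.33806953  603.95135341  210.46629241] yaw err 13.942760531392596
```

View pics/s0c.png

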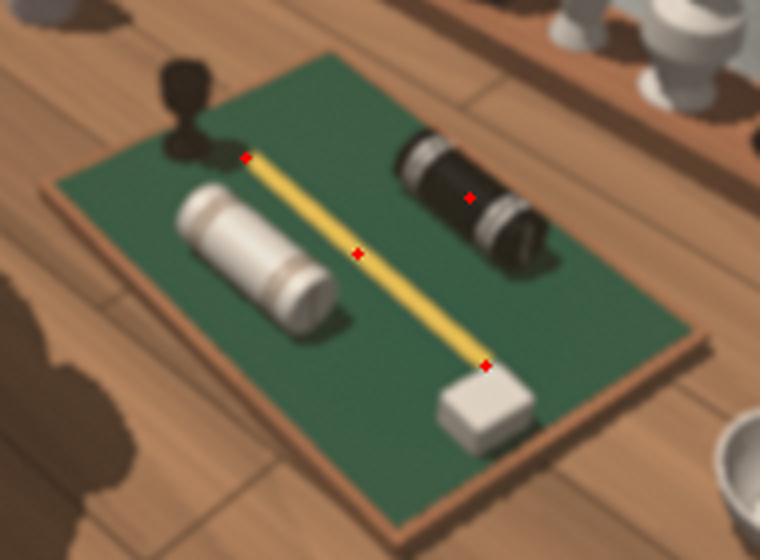

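The reprojected points land on the black cylinder and the line in the side view, so the estimate holds. The black centre is at line x +86.6 mm, y −22 mm, and it lies parallel. I'll move over it with the jaws along the cylinder, half open.

```bash
python3 -m pendant '[[[0,0,0],-7,0.5],[[0,0,0],-7,0.5],[[-22,-27,0],0,0.5],[[-22,-27,0],0,0.5],[[-22,-27,0],0,0.5],[[-22,-27,0],0,0.5],[[-22,-27,0],0,0.5],[[-22,-27,0],0,0.5]]'
python3 -m pendant '[[[-22,-27,0],0,0.5],[[-22,-27,0],0,0.5],[[-22,-27,0],0,0.5],[[-22,-27,0],0,0.5],[[-22,-27,0],0,0.5],[[-22,-27,0],0,0.5],[[-22,-27,0],0,0.5],[[-22,-27,0],0,0.5]]'
cat >> h.py <<'E'
def st():
    o=env.get_obs();R=np.array(o["ee_rot"])
    print("t",round(o["t"],2),"line",inline(o["tool_pos"]).round(1),"yaw err",np.degrees(np.arctan2(R[:,1]@lx,R[:,1]@ly)).round(2),"F",np.round(o["contact_force"],2),"gap",o["finger_gap"],"z",R[:,2].round(3))
E
python3 -c "from h import *;st()"
```

```text
t: 0.77
tool_pos: [0.3406, 0.4316, 0.2251]
ee_rot: [[-0.996, 0.091, -0.009], [0.091, 0.996, -0.002], [0.009, -0.003, -1.0]]
contact_force: [1.3, 0.4, 0.9]
finger_gap: 0.499
t: 1.43
tool_pos: [0.5001, 0.1866, 0.2223]
ee_rot: [[-0.996, 0.089, -0.013], [0.089, 0.996, -0.005], [0.012, -0.006, -1.0]]
contact_force: [0.2, 0.8, -0.7]
finger_gap: 0.503
t 1.43 line [-91.4 220.5 202.3] yaw err -1.95 F [ 0.23  0.75 -0.71] gap 0.5026769185580722 z [-0.013 -0.005 -1.   ]
```

```bash
python3 -m pendant '[[[-22,-28,0],1,0.5],[[-22,-28,0],1,0.5],[[-22,-28,10],0,0.5],[[-22,-28,10],0,0.5],[[-22,-28,10],0,0.5],[[-22,-28,10],0,0.5],[[-22,-28,10],0,0.5],[[-20,-26,10],0,0.5]]'
python3 -c "from h import *;st()"
```

```text
t: 2.1
tool_pos: [0.6518, -0.0684, 0.1593]
ee_rot: [[-0.992, 0.126, -0.012], [0.126, 0.992, -0.004], [0.011, -0.006, -1.0]]
contact_force: [1.2, -0.0, -0.2]
finger_gap: 0.502
t 2.1 line [ 90.5 -13.9 139.3] yaw err 0.16 F [ 1.23 -0.05 -0.24] gap 0.5023897017743385 z [-0.012 -0.004 -1.   ]
```

```bash
python3 -m pendant '[[[-6,-7,30],0,0.5],[[0,0,30],0,0.5],[[0,0,15],0,0.5],[[0,0,0],0,0.5],[[0,0,0],0,0.5]]'
python3 -c "from h import *;st()
cv2.imwrite('pics/s1.png',cv2.resize(cams.snapshot('side')[110:250,230:390],None,fx=4,fy=4,interpolation=cv2.INTER_CUBIC))"
```

```text
t: 2.52
tool_pos: [0.6573, -0.0926, 0.0767]
ee_rot: [[-0.99, 0.142, -0.014], [0.142, 0.99, -0.012], [0.012, -0.014, -1.0]]
contact_force: [0.0, -0.5, 0.1]
finger_gap: 0.497
t 2.52 line [ 99.  -37.3  56.7] yaw err 1.08 F [ 0.03 -0.47  0.12] gap 0.4971881839320204 z [-0.014 -0.012 -1.   ]
```

View pics/s1.png

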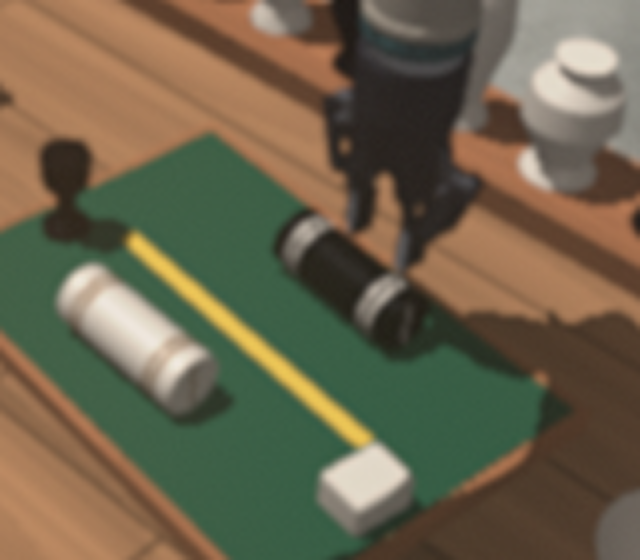

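The fingertips, at about (358,225) and (403,262), are just above the black cylinder and a bit too far to the right. I'll correct y, then creep down.

```bash
python3 -m pendant '[[[3,13,0],-1,0.5],[[0,2,0],0,0.5],[[0,0,3],0,0.5],[[0,0,2],0,0.5]]'
python3 -c "from h import *;st()"
python3 -m pendant '[[[0,0,2],0,0.5],[[0,0,1],0,0.5]]'
python3 -c "from h import *;st()"
```

```text
t: 2.9
tool_pos: [0.659, -0.0726, 0.0765]
ee_rot: [[-0.993, 0.119, -0.006], [0.119, 0.993, -0.011], [0.005, -0.011, -1.0]]
contact_force: [0.4, -0.2, -0.4]
finger_gap: 0.5
t 2.9 line [ 98.2 -17.2  56.5] yaw err -0.24 F [ 0.4  -0.24 -0.42] gap 0.4995421602622501 z [-0.006 -0.011 -1.   ]
t: 3.07
tool_pos: [0.6599, -0.0714, 0.0746]
ee_rot: [[-0.993, 0.117, -0.004], [0.117, 0.993, -0.01], [0.003, -0.011, -1.0]]
contact_force: [0.3, 0.2, 0.1]
finger_gap: 0.497
t 3.07 line [ 98.9 -16.   54.6] yaw err -0.34 F [0.29 0.21 0.06] gap 0.49716574980901485 z [-0.004 -0.01  -1.   ]
```

```bash
python3 -m pendant '[[[3,-1,4],0,0.5],[[1,0,3],0,0.5],[[0,0,3],0,0.5]]'
python3 -c "from h import *;st()"
python3 -m pendant '[[[0,0,2],0,0.5]]'
python3 -c "from h import *;st()"
```

```text
t: 3.32
tool_pos: [0.6569, -0.0722, 0.0656]
ee_rot: [[-0.993, 0.118, -0.0], [0.118, 0.993, -0.011], [-0.001, -0.011, -1.0]]
contact_force: [0.6, 1.0, 25.5]
finger_gap: 0.496
t 3.32 line [ 96.  -17.1  45.6] yaw err -0.32 F [ 0.56  1.04 25.54] gap 0.4956808124030378 z [-0.    -0.011 -1.   ]
t: 3.4
tool_pos: [0.6595, -0.0726, 0.0657]
ee_rot: [[-0.993, 0.118, 0.005], [0.118, 0.993, -0.011], [-0.007, -0.01, -1.0]]
contact_force: [0.6, -0.5, 15.8]
finger_gap: 0.503
t 3.4 line [ 98.7 -17.2  45.7] yaw err -0.27 F [ 0.64 -0.5  15.76] gap 0.5026672465676052 z [ 0.005 -0.011 -1.   ]
```

Contact is at z ≈ 45.6 mm. I'll do the first stroke with light pressure.

```bash
python3 -m pendant '[[[5,0,1],0,0.5],[[8,0,1],0,0.5],[[8,0,1],0,0.5],[[8,0,1],0,0.5]]'
python3 -c "from h import *;st()
cv2.imwrite('pics/t2.png',cv2.resize(cams.snapshot('top')[130:240,210:360],None,fx=5,fy=5,interpolation=cv2.INTER_CUBIC))"
```

```text
t: 3.73
tool_pos: [0.6385, -0.0697, 0.0662]
ee_rot: [[-0.992, 0.121, 0.023], [0.12, 0.993, -0.011], [-0.024, -0.008, -1.0]]
contact_force: [0.6, 0.1, 7.2]
finger_gap: 0.502
t 3.73 line [ 77.4 -16.9  46.2] yaw err -0.15 F [0.62 0.14 7.15] gap 0.5022950186527047 z [ 0.023 -0.011 -1.   ]
```

View pics/t2.png

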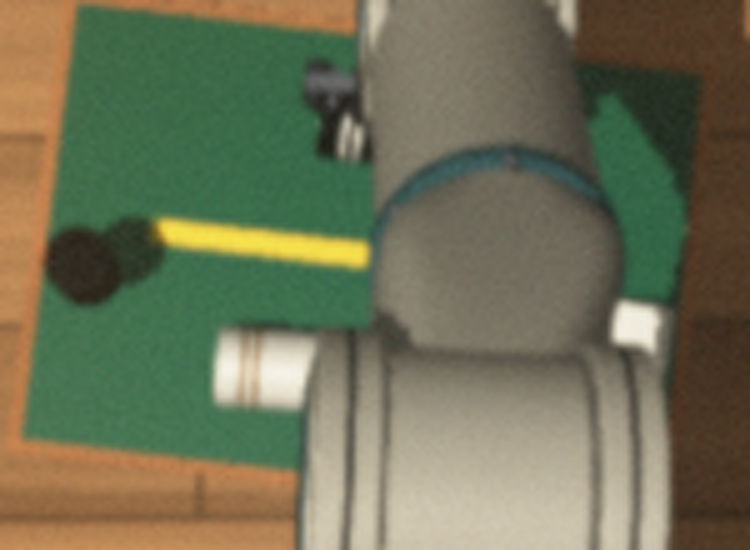

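It rolls: the near edge at the left rings moved from y≈148 to y≈158. I'll continue the stroke, then lift.

```bash
python3 -m pendant '[[[8,0,1],0,0.5],[[8,0,1],0,0.5],[[6,0,1],0,0.5],[[0,0,1],0,0.5]]'
python3 -c "from h import *;st()"
python3 -m pendant '[[[0,0,-8],0,0.5],[[-5,0,-10],0,0.5],[[-15,0,0],0,0.5],[[-8,0,0],0,0.5]]'
python3 -c "from h import *;st()
im=cams.snapshot('side');cv2.imwrite('pics/s2.png',cv2.resize(im[110:250,230:390],None,fx=5,fy=5-1,interpolation=cv2.INTER_CUBIC))"
```

```text
t: 4.12
tool_pos: [0.6182, -0.0669, 0.0655]
ee_rot: [[-0.992, 0.122, 0.032], [0.122, 0.993, -0.01], [-0.033, -0.006, -0.999]]
contact_force: [-1.6, 0.4, 8.2]
finger_gap: 0.499
t 4.12 line [ 57.  -16.7  45.5] yaw err -0.07 F [-1.56  0.42  8.17] gap 0.4993871798723288 z [ 0.032 -0.01  -0.999]
t: 4.45
tool_pos: [0.6433, -0.0711, 0.0856]
ee_rot: [[-0.992, 0.123, 0.028], [0.123, 0.992, -0.01], [-0.029, -0.007, -1.0]]
contact_force: [-0.3, 0.2, -0.2]
finger_gap: 0.498
t 4.45 line [ 82.4 -17.6  65.6] yaw err -0.0 F [-0.32  0.19 -0.19] gap 0.4980266494505931 z [ 0.028 -0.01  -1.   ]
```

View pics/s2.png

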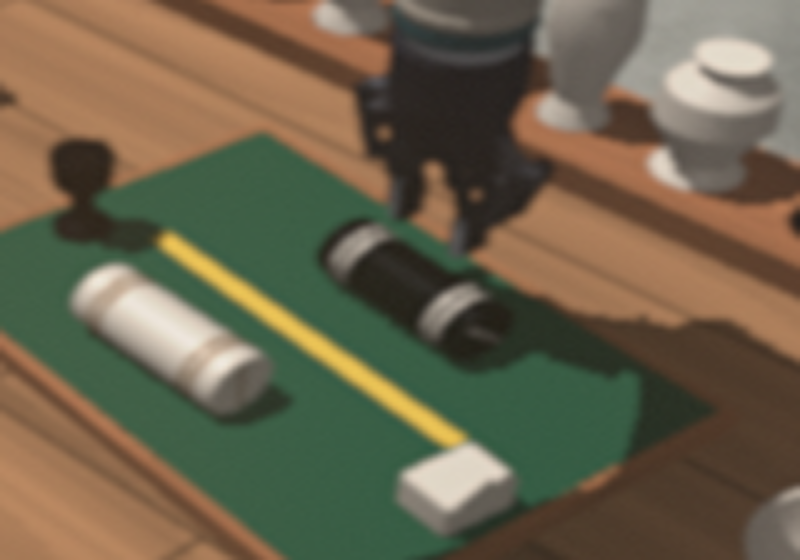

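```bash
python3 -c "
from h import *
for p in ((301.4,172.4),(310.8,180.6),(320.2,188.7)): print(inline(at('side',p,.044)).round(1))"
```

```text
[69.8 27.7 24. ]
[ 67.8 -16.1  24. ]
[ 66.2 -57.6  24. ]
```

It's at x ≈ 67 mm, as expected for rolling at half the tip travel. Second stroke.

```bash
python3 -m pendant '[[[3,0,8],0,0.5],[[1,0,6],0,0.5],[[0,0,3],0,0.5],[[0,0,2],0,0.5],[[0,0,2],0,0.5]]'
python3 -c "from h import *;st()"
```

```text
t: 4.92
tool_pos: [0.6437, -0.0718, 0.0651]
ee_rot: [[-0.992, 0.125, 0.037], [0.124, 0.992, -0.011], [-0.038, -0.007, -0.999]]
contact_force: [2.3, -0.4, 17.5]
finger_gap: 0.503
t 4.92 line [ 82.9 -18.3  45.1] yaw err 0.09 F [ 2.31 -0.41 17.49] gap 0.503102137752014 z [ 0.037 -0.011 -0.999]
```

```bash
python3 -m pendant '[[[6,0,0],0,0.5],[[8,0,1],0,0.5],[[8,0,1],0,0.5],[[8,0,1],0,0.5],[[8,0,1],0,0.5],[[8,0,1],0,0.5],[[4,0,1],0,0.5],[[0,0,1],0,0.5]]'
python3 -c "from h import *;st()"
```

```text
t: 5.58
tool_pos: [0.6044, -0.0664, 0.0657]
ee_rot: [[-0.99, 0.126, 0.067], [0.126, 0.992, -0.013], [-0.068, -0.005, -0.998]]
contact_force: [-0.0, -0.1, 7.5]
finger_gap: 0.501
t 5.58 line [ 43.2 -17.8  45.7] yaw err 0.18 F [-0.03 -0.08  7.48] gap 0.5011890636117529 z [ 0.067 -0.013 -0.998]
```

```bash
python3 -m pendant '[[[0,0,-12],0,0.5],[[-12,0,0],0,0.5],[[-3,0,0],0,0.5],[[0,0,0],0,0.5]]'
python3 -c "from h import *;st()
im=cams.snapshot('side');cv2.imwrite('pics/s3.png',cv2.resize(im[130:230,250:390],None,fx=5,fy=5,interpolation=cv2.INTER_CUBIC))"
```

```text
t: 5.92
tool_pos: [0.6156, -0.0678, 0.0796]
ee_rot: [[-0.99, 0.126, 0.063], [0.126, 0.992, -0.013], [-0.064, -0.005, -0.998]]
contact_force: [-0.6, 0.4, 0.2]
finger_gap: 0.499
t 5.92 line [ 54.6 -17.8  59.6] yaw err 0.17 F [-0.61  0.37  0.24] gap 0.4988488147358997 z [ 0.063 -0.013 -0.998]
```

View pics/s3.png

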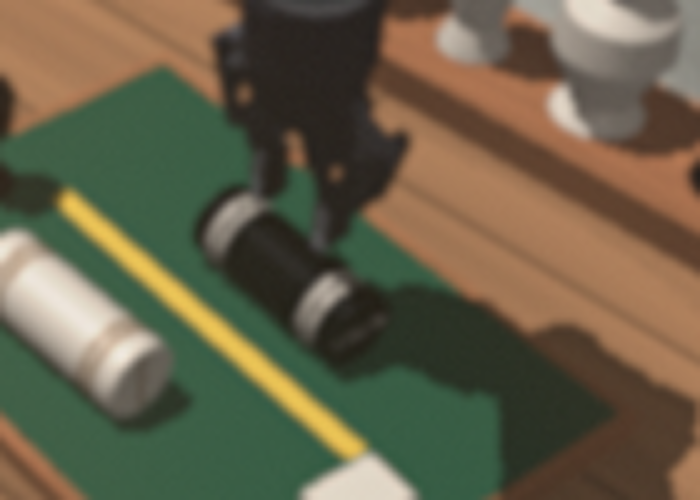

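```bash
python3 -c "
from h import *
for p in ((296.7,175.1),(305.7,182.8),(314.7,190.5)): print(inline(at('side',p,.044)).round(1))"
python3 -m pendant '[[[0,0,9],0,0.5],[[0,0,4],0,0.5],[[0,0,2],0,0.5]]'
python3 -c "from h import *;st()"
```

```text
[50.3 27.1 24. ]
[ 49.3 -14.   24. ]
[ 48.3 -53.5  24. ]
t: 6.22
tool_pos: [0.6183, -0.0682, 0.066]
ee_rot: [[-0.99, 0.126, 0.068], [0.126, 0.992, -0.013], [-0.069, -0.005, -0.998]]
contact_force: [0.0, -0.8, 31.9]
finger_gap: 0.499
t 6.22 line [ 57.3 -17.9  46. ] yaw err 0.18 F [ 3.000e-02 -7.700e-01  3.192e+01] gap 0.4989577671245988 z [ 0.068 -0.013 -0.998]
```

```bash
python3 -m pendant '[[[10,0,0],0,0.5],[[13,0,0],0,0.5],[[12,0,0],0,0.5],[[4,0,0.5],0,0.5],[[0,0,0],0,0.5]]'
python3 -c "from h import *;st()"
```

```text
t: 6.63
tool_pos: [0.5837, -0.0635, 0.0654]
ee_rot: [[-0.989, 0.127, 0.081], [0.126, 0.992, -0.014], [-0.082, -0.004, -0.997]]
contact_force: [0.1, -0.7, 1.6]
finger_gap: 0.502
t 6.63 line [ 22.3 -17.4  45.4] yaw err 0.22 F [ 0.09 -0.66  1.64] gap 0.5024742715249353 z [ 0.081 -0.014 -0.997]
```

```bash
python3 -m pendant '[[[0,0,-12],0,0.5],[[-13,0,0],0,0.5],[[-5,0,0],0,0.5],[[0,0,0],0,0.5]]'
python3 -c "from h import *;st()
im=cams.snapshot('side');cv2.imwrite('pics/s4.png',cv2.resize(im[130:230,250:390],None,fx=5,fy=5,interpolation=cv2.INTER_CUBIC))"
```

```text
t: 6.97
tool_pos: [0.5979, -0.0653, 0.0789]
ee_rot: [[-0.989, 0.127, 0.076], [0.126, 0.992, -0.014], [-0.077, -0.004, -0.997]]
contact_force: [0.8, 0.5, 0.2]
finger_gap: 0.5
t 6.97 line [ 36.6 -17.6  58.9] yaw err 0.21 F [0.81 0.46 0.24] gap 0.5001811848898815 z [ 0.076 -0.014 -0.997]
```

View pics/s4.png

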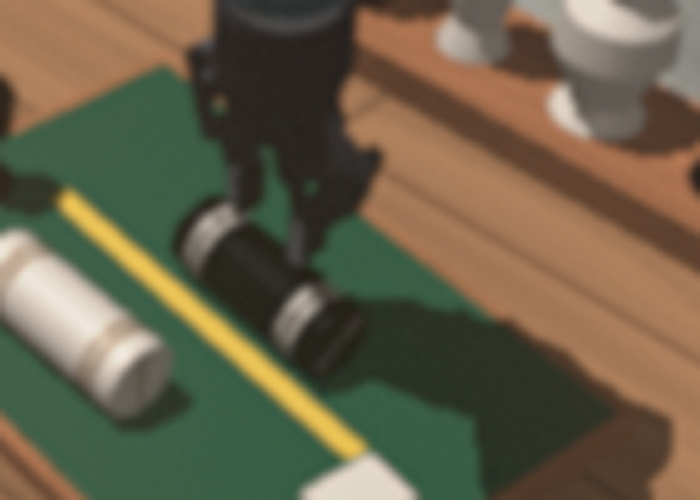

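The rings are now at (210,237) and (299,316), so the centre is at x ≈ 32 mm. Fourth stroke.

```bash
python3 -c "
from h import *
for p in ((291.9,177.3),(300.8,185.2),(309.7,193.1)): print(inline(at('side',p,.044)).round(1))"
python3 -m pendant '[[[-3,0,9],0,0.5],[[-1,0,4],0,0.5],[[0,0,1.5],0,0.5]]'
python3 -c "from h import *;st()"
```

```text
[32.4 28.3 24. ]
[ 30.9 -13.   24. ]
[ 29.6 -52.7  24. ]
t: 7.27
tool_pos: [0.6055, -0.0664, 0.066]
ee_rot: [[-0.989, 0.127, 0.082], [0.126, 0.992, -0.014], [-0.083, -0.004, -0.997]]
contact_force: [1.0, -0.1, 23.4]
finger_gap: 0.498
t 7.27 line [ 44.3 -17.6  46. ] yaw err 0.23 F [ 1.   -0.1  23.42] gap 0.4976343954796134 z [ 0.082 -0.014 -0.997]
```

```bash
python3 -m pendant '[[[10,0,0],0,0.5],[[13,0,0],0,0.5],[[11,0,0],0,0.5],[[4,0,0.5],0,0.5],[[0,0,0],0,0.5]]'
python3 -c "from h import *;st()"
python3 -m pendant '[[[0,0,-12],0,0.5],[[-13,0,0],0,0.5],[[-5,0,0],0,0.5],[[0,0,0],0,0.5]]'
python3 -c "from h import *;st()
im=cams.snapshot('side');cv2.imwrite('pics/s5.png',cv2.resize(im[130:230,250:390],None,fx=5,fy=5,interpolation=cv2.INTER_CUBIC))"
```

```text
t: 7.68
tool_pos: [0.5751, -0.0622, 0.0658]
ee_rot: [[-0.987, 0.128, 0.1], [0.127, 0.992, -0.015], [-0.101, -0.003, -0.995]]
contact_force: [0.4, -0.0, 1.1]
finger_gap: 0.5
t 7.68 line [ 13.6 -17.2  45.8] yaw err 0.25 F [ 0.38 -0.03  1.15] gap 0.5000920366793195 z [ 0.1   -0.015 -0.995]
t: 8.02
tool_pos: [0.5895, -0.0641, 0.0796]
ee_rot: [[-0.987, 0.127, 0.094], [0.127, 0.992, -0.015], [-0.096, -0.003, -0.995]]
contact_force: [-0.1, 0.5, 0.6]
finger_gap: 0.502
t 8.02 line [ 28.1 -17.4  59.6] yaw err 0.25 F [-0.09  0.54  0.64] gap 0.501557835926139 z [ 0.094 -0.015 -0.995]
```

View pics/s5.png

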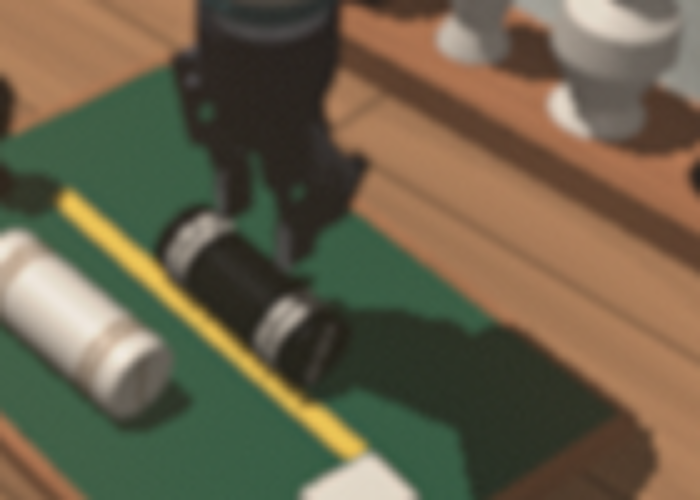

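```bash
python3 -c "
from h import *
for p in ((288.7,178.9),(297.6,187),(306.5,195.1)): print(inline(at('side',p,.044)).round(1))"
python3 -m pendant '[[[-1,0,9],0,0.5],[[0,0,4],0,0.5],[[0,0,1.5],0,0.5]]'
python3 -c "from h import *;st()"
```

```text
[20.2 28.7 24. ]
[ 18.4 -13.1  24. ]
[ 16.8 -53.2  24. ]
t: 8.32
tool_pos: [0.5936, -0.0647, 0.0657]
ee_rot: [[-0.987, 0.128, 0.099], [0.127, 0.992, -0.015], [-0.101, -0.003, -0.995]]
contact_force: [2.0, -1.3, 21.6]
finger_gap: 0.497
t 8.32 line [ 32.3 -17.4  45.7] yaw err 0.26 F [ 1.97 -1.26 21.6 ] gap 0.49656127974297937 z [ 0.099 -0.015 -0.995]
```

```bash
python3 -m pendant '[[[10,0,0],0,0.5],[[13,0,0],0,0.5],[[11,0,0],0,0.5],[[4,0,0.5],0,0.5],[[0,0,0],0,0.5]]'
python3 -c "from h import *;st()"
python3 -m pendant '[[[0,0,-12],0,0.5],[[-13,0,0],0,0.5],[[-5,0,-10],0,0.5],[[0,0,0],0,0.5]]'
python3 -c "from h import *;st()
im=cams.snapshot('side');cv2.imwrite('pics/s6.png',cv2.resize(im[130:230,250:390],None,fx=5,fy=5,interpolation=cv2.INTER_CUBIC))"
```

```text
t: 8.73
tool_pos: [0.5651, -0.0607, 0.0661]
ee_rot: [[-0.984, 0.128, 0.122], [0.127, 0.992, -0.017], [-0.123, -0.001, -0.992]]
contact_force: [-0.0, 0.2, -0.0]
finger_gap: 0.497
t 8.73 line [  3.5 -17.   46.1] yaw err 0.29 F [-0.02  0.25 -0.  ] gap 0.4970809708958892 z [ 0.122 -0.017 -0.992]
t: 9.07
tool_pos: [0.5772, -0.0624, 0.0903]
ee_rot: [[-0.985, 0.128, 0.116], [0.127, 0.992, -0.017], [-0.117, -0.002, -0.993]]
contact_force: [0.2, 0.1, 0.2]
finger_gap: 0.498
t 9.07 line [ 15.7 -17.2  70.3] yaw err 0.28 F [0.18 0.11 0.17] gap 0.49829185572291307 z [ 0.116 -0.017 -0.993]
```

View pics/s6.png

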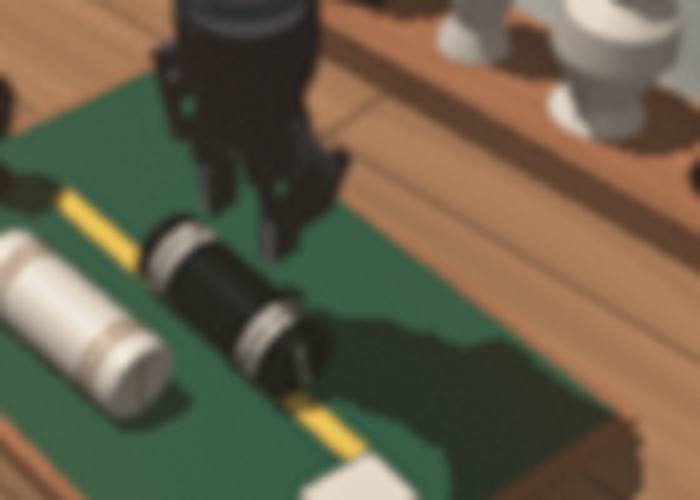

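The rings are at (178,253) and (265,335), so it's nearly on the line. I'll clear the arm upward and sideways so the top camera can measure it. Image-views so far: 10.

```bash
python3 -c "
from h import *
for p in ((285.5,180.5),(294.2,188.7),(302.9,196.9)): print(inline(at('side',p,.044)).round(1))"
python3 -m pendant '[[[0,0,-25],0,0.5],[[0,0,-35],0,0.5],[[0,30,-25],0,0.5],[[0,38,0],0,0.5],[[0,38,0],0,0.5],[[0,38,0],0,0.5],[[0,38,0],0,0.5],[[0,30,0],0,0.5]]'
python3 -c "from h import *;st()
im=cams.snapshot('top');cv2.imwrite('pics/t7r.png',im);cv2.imwrite('pics/t7.png',cv2.resize(im[130:240,210:360],None,fx=5,fy=5,interpolation=cv2.INTER_CUBIC))"
```

```text
[ 8.1 29.1 24. ]
[  5.9 -12.5  24. ]
[  3.7 -52.4  24. ]
t: 9.78
tool_pos: [0.5892, 0.1439, 0.1717]
ee_rot: [[-0.984, 0.15, 0.101], [0.148, 0.989, -0.024], [-0.103, -0.009, -0.995]]
contact_force: [0.5, -0.1, 0.4]
finger_gap: 0.501
t 9.78 line [  2.2 189.  151.7] yaw err 1.55 F [ 0.46 -0.12  0.36] gap 0.5011548295856686 z [ 0.101 -0.024 -0.995]
```

View pics/t7.png

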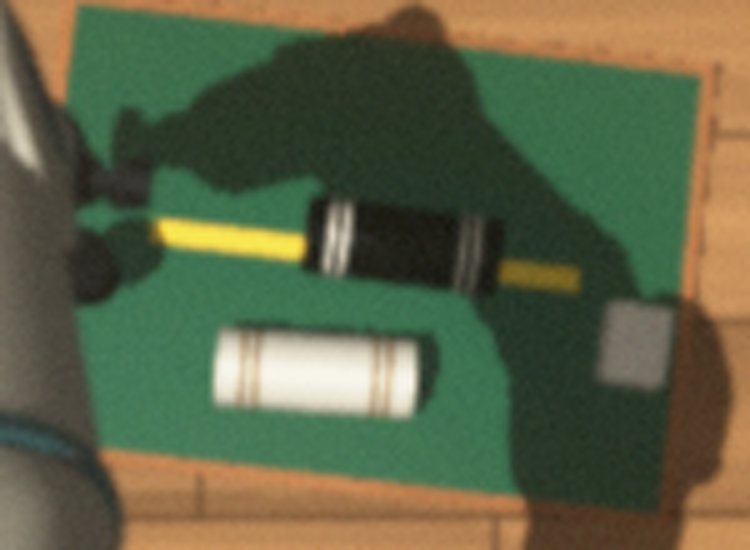

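Run:
```python
from h import *
q=lambda x,y:(210+(x+.5)/5-.5,130+(y+.5)/5-.5)
for u in((337,238),(403.5,246),(470,254)): print(inline(at("top",q(*u),.044)).round(1))
g=cv2.cvtColor(cv2.imread("pics/t7r.png"),cv2.COLOR_BGR2GRAY)
# ring columns: brightness extents
for c in (277,278,303,304): print(c,g[166:192,c])
hsv=cv2.cvtColor(cv2.imread("pics/t7r.png"),cv2.COLOR_BGR2HSV);m=cv2.inRange(hsv,(20,120,50),(35,255,255))
for c in (245,255,265,312,318,322): print("line",c,166+np.nonzero(m[166:195,c])[0].mean())
```

```text
[ 5.1 20.7 24. ]
[  5.  -20.6  24. ]
[  4.9 -61.8  24. ]
277 [ 52  48  54  61  79 105 120 131 132 146 160 163 156 150 145 135 127 130
 121 104  96  93  96  97  93  97]
278 [ 48  44  51  54  70  97 112 122 130 146 170 186 189 194 197 187 165 142
 116  91  93  90  93  96  96  94]
303 [44 46 48 46 49 49 52 57 60 68 70 69 67 65 65 63 63 58 59 58 56 63 65 69
 83 84]
304 [47 44 44 44 47 45 48 54 52 56 64 62 63 64 69 66 67 71 74 74 70 63 55 57
 63 72]
line 245 176.5
line 255 177.5
line 265 178.5
line 312 184.0
line 318 185.0
line 322 185.5
```

The top view puts it at +5.0 mm, parallel and at y −21: inside tolerance, but marginal. One small final stroke of about 10 mm tip travel should centre it.

```bash
python3 -m pendant '[[[0,-20,0],-1.5,0.5],[[0,-38,0],0,0.5],[[0,-38,0],0,0.5],[[0,-38,0],0,0.5],[[0,-38,0],0,0.5],[[0,-15,10],0,0.5],[[0,0,15],0,0.5],[[0,0,0],0,0.5]]'
python3 -c "from h import *;st()"
```

```text
t: 10.5
tool_pos: [0.5645, -0.0317, 0.1402]
ee_rot: [[-0.991, 0.096, 0.092], [0.095, 0.995, -0.012], [-0.093, -0.004, -0.996]]
contact_force: [-0.1, 0.4, 0.2]
finger_gap: 0.5
t 10.5 line [ -0.6  11.8 120.2] yaw err -1.59 F [-0.11  0.42  0.24] gap 0.5001209697834232 z [ 0.092 -0.012 -0.996]
```

```bash
python3 -m pendant '[[[-4,-15,20],0.8,0.5],[[-4,-13,20],0.8,0.5],[[-2,0,12],0,0.5],[[0,0,5],0,0.5],[[0,0,0],0,0.5]]'
python3 -c "from h import *;st()"
```

```text
t: 10.92
tool_pos: [0.5753, -0.0599, 0.0824]
ee_rot: [[-0.989, 0.122, 0.089], [0.121, 0.993, -0.01], [-0.09, 0.001, -0.996]]
contact_force: [-0.2, 0.4, 0.4]
finger_gap: 0.501
t 10.92 line [ 13.6 -15.   62.4] yaw err -0.08 F [-0.2   0.38  0.4 ] gap 0.5014355530811976 z [ 0.089 -0.01  -0.996]
```

```bash
python3 -m pendant '[[[0,-2,9],0,0.5],[[0,0,6],0,0.5],[[0,0,3],0,0.5]]'
python3 -c "from h import *;st()"
```

```text
t: 11.17
tool_pos: [0.579, -0.0592, 0.0659]
ee_rot: [[-0.989, 0.117, 0.094], [0.117, 0.993, -0.009], [-0.095, 0.002, -0.995]]
contact_force: [0.8, -2.0, 23.7]
finger_gap: 0.503
t 11.17 line [ 17.1 -13.8  45.9] yaw err -0.36 F [ 0.85 -1.96 23.73] gap 0.5027299736648703 z [ 0.094 -0.009 -0.995]
```

```bash
python3 -m pendant '[[[5,0,0.5],0,0.5],[[6,0,0.5],0,0.5],[[2,0,0.5],0,0.5],[[0,0,0.5],0,0.5]]'
python3 -c "from h import *;st()"
```

```text
t: 11.5
tool_pos: [0.5728, -0.0579, 0.0671]
ee_rot: [[-0.987, 0.115, 0.109], [0.115, 0.993, -0.012], [-0.11, 0.001, -0.994]]
contact_force: [-0.5, -0.4, 0.6]
finger_gap: 0.499
t 11.5 line [ 10.8 -13.3  47.1] yaw err -0.46 F [-0.47 -0.36  0.64] gap 0.49906266457875065 z [ 0.109 -0.012 -0.994]
```

```bash
python3 -m pendant '[[[1,0,2],0,0.5],[[5,0,1],0,0.5],[[0,0,1],0,0.5]]'
python3 -c "from h import *;st()"
python3 -m pendant '[[[0,0,-15],0,0.5],[[0,0,-30],0,0.5],[[0,0,-35],0,0.5],[[0,30,-20],0,0.5],[[0,38,0],0,0.5],[[0,38,0],0,0.5],[[0,38,0],0,0.5],[[0,38,0],0,0.5]]'
python3 -m pendant '[[[0,20,0],0,0.5],[[0,0,0],0,0.5],[[0,0,0],0,0.5]]'
python3 -c "from h import *;st()
im=cams.snapshot('top');cv2.imwrite('pics/t8r.png',im);cv2.imwrite('pics/t8.png',cv2.resize(im[130:240,210:360],None,fx=5,fy=5,interpolation=cv2.INTER_CUBIC))"
```

```text
t: 11.75
tool_pos: [0.5737, -0.0579, 0.067]
ee_rot: [[-0.986, 0.115, 0.123], [0.114, 0.993, -0.013], [-0.124, 0.001, -0.992]]
contact_force: [0.3, -0.3, 3.4]
finger_gap: 0.5
t 11.75 line [ 11.7 -13.2  47. ] yaw err -0.49 F [ 0.28 -0.29  3.45] gap 0.49999267857795743 z [ 0.123 -0.013 -0.992]
t: 12.42
tool_pos: [0.5843, 0.1205, 0.1712]
ee_rot: [[-0.983, 0.133, 0.124], [0.132, 0.991, -0.017], [-0.125, -0.001, -0.992]]
contact_force: [1.3, -0.5, -1.0]
finger_gap: 0.503
t: 12.67
tool_pos: [0.5864, 0.1568, 0.1708]
ee_rot: [[-0.985, 0.114, 0.126], [0.114, 0.993, -0.008], [-0.126, 0.007, -0.992]]
contact_force: [0.1, -0.2, -0.1]
finger_gap: 0.499
t 12.67 line [ -2.2 201.5 150.8] yaw err -0.51 F [ 0.11 -0.2  -0.12] gap 0.4987251815656124 z [ 0.126 -0.008 -0.992]
```

No more views, so I'll measure numerically against the previous picture.

Run:
```python
from h import *
def rings(f):
    im=cv2.imread(f); big=cv2.resize(im[160:200,268:315],None,fx=5,fy=5,interpolation=cv2.INTER_CUBIC).astype(int)
    # ring = off-white: low saturation & brighter than black body
    hsv=cv2.cvtColor(big.clip(0,255).astype(np.uint8),cv2.COLOR_BGR2HSV)
    return hsv
def blk(f):
    im=cv2.imread(f); hsv=cv2.cvtColor(im,cv2.COLOR_BGR2HSV).astype(int)
    g=im[:,:,1].astype(int)-im[:,:,2]   # green minus red: high on board, ~0 on cylinder
    return g,im
for f in("pics/t7r.png","pics/t8r.png"):
    g,im=blk(f); print(f)
    for c in (275,278,285,292,299,304): print(c,g[164:196,c])
a=cv2.cvtColor(cv2.imread("pics/t7r.png"),cv2.COLOR_BGR2GRAY);b=cv2.cvtColor(cv2.imread("pics/t8r.png"),cv2.COLOR_BGR2GRAY);z=cv2.cvtColor(cv2.imread("pics/top0.png"),cv2.COLOR_BGR2GRAY)
def shift(a,b,x0,x1,y0,y1,m=6):
    r=cv2.matchTemplate(b[y0-m:y1+m,x0-m:x1+m].astype(np.float32),a[y0:y1,x0:x1].astype(np.float32),cv2.TM_CCOEFF_NORMED)
    _,v,_,(x,y)=cv2.minMaxLoc(r);return x-m,y-m,round(v,3)
print("white",shift(z,b,250,297,193,215),"black 7->8",shift(a,b,271,310,167,190))
```

```text
pics/t7r.png
275 [16 13 15 17 15  7  0 -4 -3 -4 -6 -5 -6 -5 -5 -7 -5 -4 -6 -4  5 31 47 54
 53 54 55 52 53 54 48 33]
278 [13 14 18 17 15  9  2 -3 -3 -4 -7 -4 -3 -6 -6 -6 -6 -5 -8 -5  0 20 44 54
 55 55 57 53 53 55 49 36]
285 [14 15 15 17 16 14  6  2  0  0  1 -1  1  3 -1  0  1  0 -3  0 -1 10 35 50
 55 51 55 55 56 55 55 47]
292 [15 14 17 17 16 17 13  9  2 -2 -2  3 -2  0  4 -1  1  0 -1 -1 -1  1 15 39
 52 52 53 52 55 55 55 49]
299 [18 17 14 17 16 16 19 14  5  3  0  2 -2  0  0 -4  0  0  0 -2  2  4  0 14
 38 50 56 55 51 54 52 53]
304 [16 13 16 14 15 18 14 17 12  5 -2 -1 -3 -1  0 -4 -1  1 -3 -2  1 -3 -2 -1
  3 17 30 38 45 51 53 55]
pics/t8r.png
275 [14 15 15 13 15 11  4 -1 -1  0 -3 -4 -5 -5 -5 -6 -6 -6 -7 -6 -5 18 42 52
 55 54 53 54 53 55 51 36]
278 [16 14 15 17 16 11  3 -1  1 -1 -2 -5 -4 -4 -5 -6 -3 -6 -6 -5 -3  8 33 51
 52 53 54 53 54 54 48 36]
285 [17 16 16 16 16 14 14  5  3 -1  1  2 -1  1  2 -2  2  0 -1  0  3  2 21 41
 51 53 52 56 55 56 54 47]
292 [13 16 15 17 18 15 15 11  5  1 -1  0 -1  0  2  2  0  1  2 -2  2  0  5 23
 44 51 55 55 55 57 55 54]
299 [16 15 17 16 15 16 16 17 11  5  1  1 -4  2 -1  0 -1  0  0  0 -1  2  1  2
  8 20 37 49 52 55 54 56]
304 [14 15 16 18 16 15 15 15 15  6 -2 -4 -1 -2 -3 -4 -4 -3 -3 -2 -4 -3 -4 -2
  0  9 15 17 19 18 17 23]
white (0, 0, 0.999) black 7->8 (0, 1, 0.945)
```

```bash
cat >> h.py <<'E'
def meas(f,cols=(281,285,288,292,296)):
    im=cv2.GaussianBlur(cv2.imread(f),(3,1),0).astype(float); g=im[:,:,1]-im[:,:,2]; out=[]
    for c in cols:
        p=g[:,c]; m=int(round(178+(c-285)*.13))
        up=np.median(p[m-18:m-12]);dn=np.median(p[m+13:m+17])
        i=m
        while p[i]<up/2:i-=1
        t=i+(p[i]-up/2)/(p[i]-p[i+1])
        i=m
        while p[i]<dn/2:i+=1
        b=i-(p[i]-dn/2)/(p[i]-p[i-1])
        out.append(np.r_[c,t,b,(b-t),inline(at("top",(c,(t+b)/2),.044))[:2]].round(1))
    return np.array(out)
E
python3 -c "
from h import *
for f in ('t7r','t8r'): print(meas(f'pics/{f}.png'))"
python3 -m pendant '[[[0,-20,0],0,0.5],[[0,-38,0],0,0.5],[[0,-38,0],0,0.5],[[0,-38,0],0,0.5],[[0,-38,0],0,0.5],[[0,-30,20],0,0.5],[[0,-6,20],0,0.5],[[0,0,10],0,0.5]]'
python3 -c "from h import *;st()"
```

```text
[[281.  169.7 185.3  15.6   5.6   8.4]
 [285.  170.  185.7  15.6   6.   -4. ]
 [288.  170.7 186.2  15.5   5.2 -13.4]
 [292.  171.3 186.5  15.2   5.3 -25.8]
 [296.  171.9 187.3  15.3   4.6 -38.3]]
[[281.  170.1 185.6  15.4   4.5   8.2]
 [285.  170.7 186.3  15.7   4.1  -4.2]
 [288.  171.3 186.6  15.3   3.8 -13.6]
 [292.  171.6 187.2  15.6   3.8 -26. ]
 [296.  172.3 187.7  15.4   3.5 -38.4]]
t: 13.38
tool_pos: [0.5655, -0.0712, 0.1193]
ee_rot: [[-0.984, 0.127, 0.128], [0.126, 0.992, -0.014], [-0.129, 0.002, -0.992]]
contact_force: [-0.7, 0.6, -0.3]
finger_gap: 0.502
t 13.38 line [  5.2 -27.4  99.3] yaw err 0.21 F [-0.71  0.6  -0.27] gap 0.5015108329795882 z [ 0.128 -0.014 -0.992]
```

```bash
python3 -m pendant '[[[-3,8,15],0,0.5],[[-3,4,15],0,0.5],[[0,0,7],0,0.5],[[0,0,0],0,0.5],[[0,0,0],0,0.5]]'
python3 -c "from h import *;st()"
```

```text
t: 13.8
tool_pos: [0.5736, -0.0672, 0.0796]
ee_rot: [[-0.983, 0.138, 0.121], [0.137, 0.99, -0.017], [-0.122, -0.0, -0.992]]
contact_force: [0.2, 0.7, -0.0]
finger_gap: 0.499
t 13.8 line [ 12.8 -22.4  59.6] yaw err 0.87 F [ 0.21  0.69 -0.03] gap 0.49856445181742914 z [ 0.121 -0.017 -0.992]
```

```bash
python3 -m pendant '[[[-2,1,8],0,0.5],[[0,0,4],0,0.5],[[0,0,3],0,0.5]]'
python3 -c "from h import *;st()"
```

```text
t: 14.05
tool_pos: [0.5787, -0.0664, 0.0662]
ee_rot: [[-0.983, 0.137, 0.124], [0.136, 0.991, -0.017], [-0.125, -0.0, -0.992]]
contact_force: [-1.5, -0.8, 5.0]
finger_gap: 0.502
t 14.05 line [ 17.7 -21.   46.2] yaw err 0.83 F [-1.55 -0.84  5.  ] gap 0.5022825427600053 z [ 0.124 -0.017 -0.992]
```

```bash
python3 -m pendant '[[[6,0,1],0,0.5],[[7,0,0.5],0,0.5],[[0,0,1],0,0.5]]'
python3 -c "from h import *;st()"
```

```text
t: 14.3
tool_pos: [0.5748, -0.0659, 0.067]
ee_rot: [[-0.98, 0.137, 0.144], [0.136, 0.991, -0.02], [-0.145, 0.0, -0.989]]
contact_force: [0.1, -1.2, 1.4]
finger_gap: 0.504
t 14.3 line [ 13.8 -21.   47. ] yaw err 0.82 F [ 0.13 -1.19  1.38] gap 0.5037372161148251 z [ 0.144 -0.02  -0.989]
```

```bash
python3 -m pendant '[[[7,0,1],0,0.5],[[7,0,1],0,0.5],[[0,0,1],0,0.5]]'
python3 -c "from h import *;st()"
python3 -m pendant '[[[0,0,-15],0,0.5],[[0,0,-30],0,0.5],[[0,0,-35],0,0.5],[[0,30,-20],0,0.5],[[0,38,0],0,0.5],[[0,38,0],0,0.5],[[0,38,0],0,0.5],[[0,38,0],0,0.5]]' >/dev/null
python3 -m pendant '[[[0,20,0],0,0.5],[[0,0,0],0,0.5],[[0,0,0],0,0.5]]'
python3 -c "from h import *
cv2.imwrite('pics/t9r.png',cams.snapshot('top'));print(meas('pics/t9r.png'))"
```

```text
t: 14.55
tool_pos: [0.5681, -0.0649, 0.0674]
ee_rot: [[-0.977, 0.138, 0.161], [0.136, 0.99, -0.021], [-0.163, 0.001, -0.987]]
contact_force: [-0.0, 0.7, 2.9]
finger_gap: 0.499
t 14.55 line [  7.  -20.8  47.4] yaw err 0.83 F [-0.01  0.66  2.85] gap 0.49864319182045247 z [ 0.161 -0.021 -0.987]
t: 15.47
tool_pos: [0.5746, 0.144, 0.1699]
ee_rot: [[-0.977, 0.144, 0.158], [0.143, 0.99, -0.02], [-0.16, 0.003, -0.987]]
contact_force: [-0.2, -1.1, -0.3]
finger_gap: 0.5
[[281.  171.8 187.2  15.4  -0.6   7.6]
 [285.  172.2 187.6  15.4  -0.4  -4.7]
 [288.  172.6 188.1  15.5  -0.6 -14.1]
 [292.  173.4 188.5  15.1  -1.1 -26.5]
 [296.  173.6 190.9  17.3  -3.6 -39.2]]
```

It's centred at about −0.6 mm. I'll check that it is at rest and that the other things haven't moved, then hand in.

```bash
python3 -m pendant '[[[0,0,0],0,0.5],[[0,0,0],0,0.5],[[0,0,0],0,0.5],[[0,0,0],0,0.5],[[0,0,0],0,0.5],[[0,0,0],0,0.5]]' | tail -2
python3 - <<'E'
from h import *
im=cams.snapshot('top');cv2.imwrite('pics/t10r.png',im);print(meas('pics/t10r.png')[:,4])
s=cams.snapshot('side');s0=cv2.imread('pics/side0.png');z=cv2.imread('pics/top0.png')
def sh(a,b,x0,x1,y0,y1,m=8):
    r=cv2.matchTemplate(b[y0-m:y1+m,x0-m:x1+m],a[y0:y1,x0:x1],cv2.TM_CCOEFF_NORMED);_,v,_,(x,y)=cv2.minMaxLoc(r);return x-m,y-m,round(v,3)
print("white",sh(z,im,250,297,193,215),"off",sh(z,im,328,346,188,209),"bowl",sh(z,im,374,414,150,188),"chisel",sh(z,im,400,415,206,268))
print("side white",sh(s0,s,243,286,174,216),"goblet",sh(s0,s,238,256,142,172),"flask",sh(s0,s,198,222,86,140),"mallet",sh(s0,s,162,190,124,146),"off",sh(s0,s,306,336,218,246))
env.sign_off()
E
```

```text
contact_force: [0.6, 0.2, 0.2]
finger_gap: 0.494
[-0.3 -0.4 -0.5 -1.1 -2.7]
white (0, 0, 0.999) off (0, -1, 0.727) bowl (0, 0, 0.998) chisel (0, 0, 0.993)
side white (0, 0, 0.926) goblet (0, 0, 1.0) flask (0, 0, 1.0) mallet (0, 0, 1.0) off (1, 0, 0.751)
the job is handed in; nothing more can be done
```

I rolled the black cylinder about 87 mm onto the yellow line and handed the job in at about 16 s of robot time. It took seven light strokes across its top with half-open fingertips.

**Final position:** the last top-camera check put the cylinder's centre about 0.5 mm from the middle of the line (limit 7 mm). It looked parallel to the line and about 20 mm from the line's middle lengthwise. It was at rest, reading the same in two pictures more than 0.5 s apart. The arm was clear, with the measured force at noise level.

**Rolling:** it moved about half the tip travel on the strokes I measured, which fits rolling of roughly 200°. I did not measure its rotation directly.

**Other things:** the white cylinder, goblet, flask, mallet, bowl and chisel showed no shift against the first pictures.

**Less certain checks:**
- **Offcut:** it matched only weakly (0.73–0.75, 1 pixel or about 3 mm off). The arm's shadow probably caused this, as nothing came near the offcut.
- **Edge measurement:** the rightmost of the five columns read −2.7 to −3.6 mm. I put this down to the edge of the arm's shadow.
- **Tool tilt:** the tool drifted to about 9° of tilt over the strokes, with no visible effect.
- **Picture limit:** I had used all 12 picture views, so the last checks were numerical only.

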